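Sort the spring clips by feel at the watchmaker's bench

TASK

The three spring clips on the green bench mat look alike, but worn ones give way weakly when their handles are squeezed while sound ones push back hard. Pick each clip up by squeezing its handles and carry it that way, then lay the sound clips flat in the white tray and any worn clip flat in the red tray, letting go only when it is down on the tray's floor. Leave the loupe and the movement holder where they are.

Things in the scene. Friction and masses are not known exactly. Their poses are not given: they have to be found in the camera images.
- clip_a: One of three spring clips that look alike, any of them sound or worn: peg-type, lying on its side, pivot upright, 133 mm long, 28 mm high, about 100 g, loose. Blue, black handles, orange jaw tips. Origin on the pivot axis, at the underside; +x points to the shut jaws (tips at x = +56 mm); the two black handles, one each side, run from x = -33 to -79 mm; z up.
- clip_b: As clip_a: same look, size and axes; sound or worn.
- clip_c: As clip_a: same look, size and axes; sound or worn.
- clip_a_grip (a point): Midway between the handles of clip_a: x = -55 mm, y = 0, 14 mm above its underside, clip_a's axes. Here it is 54 mm wide at rest (59 mm at the handles' ends) and about 27 mm squeezed to the stop. Handle force here: a sound clip gives only at 12 N, 20 N squeezes it 3 to 5 mm, the stop takes 40 N; a worn clip gives at 2 N and reaches the stop at 6 N.
- clip_b_grip (a point): Midway between the handles of clip_b: x = -55 mm, y = 0, 14 mm above its underside, clip_b's axes. Here it is 54 mm wide at rest (59 mm at the handles' ends) and about 27 mm squeezed to the stop. Handle force here: a sound clip gives only at 12 N, 20 N squeezes it 3 to 5 mm, the stop takes 40 N; a worn clip gives at 2 N and reaches the stop at 6 N.
- clip_c_grip (a point): Midway between the handles of clip_c: x = -55 mm, y = 0, 14 mm above its underside, clip_c's axes. Here it is 54 mm wide at rest (59 mm at the handles' ends) and about 27 mm squeezed to the stop. Handle force here: a sound clip gives only at 12 N, 20 N squeezes it 3 to 5 mm, the stop takes 40 N; a worn clip gives at 2 N and reaches the stop at 6 N.
- clip_a_lever: Moving half of clip_a, the one on its -y side (one handle and one jaw with its orange tip). Origin on the pivot and axes as clip_a at rest; squeezing turns it clockwise seen from above, by 0.018 rad per mm of squeeze at the grip point, up to 0.5 rad at the stop.
- clip_b_lever: Moving half of clip_b, the one on its -y side (one handle and one jaw with its orange tip). Origin on the pivot and axes as clip_b at rest; squeezing turns it clockwise seen from above, by 0.018 rad per mm of squeeze at the grip point, up to 0.5 rad at the stop.
- clip_c_lever: Moving half of clip_c, the one on its -y side (one handle and one jaw with its orange tip). Origin on the pivot and axes as clip_c at rest; squeezing turns it clockwise seen from above, by 0.018 rad per mm of squeeze at the grip point, up to 0.5 rad at the stop.
- clip_a_jaw: Orange jaw tip of the other half of clip_a, fixed to it; origin and axes as clip_a. The moving jaw bites on it when the clip is let go: with about 13 N if sound, 2 N if worn.
- clip_b_jaw: Orange jaw tip of the other half of clip_b, fixed to it; origin and axes as clip_b. The moving jaw bites on it when the clip is let go: with about 13 N if sound, 2 N if worn.
- clip_c_jaw: Orange jaw tip of the other half of clip_c, fixed to it; origin and axes as clip_c. The moving jaw bites on it when the clip is let go: with about 13 N if sound, 2 N if worn.
- tray_white: White tray for sound clips, fixed to the bench, 180 mm along its x, 230 mm along its y, lip 16 mm high, walls 4 mm, floor 4 mm thick. Origin at the centre of its underside, z up. It may stand left or right. Room for two clips side by side, lying along its x.
- tray_red: Red tray for worn clips, fixed, same size and axes as tray_white, on the other side of the bench.
- movement_holder: Bystander: small aluminium watch-movement holder, 50 x 62 x 38 mm, with a black knob, loose; origin at the centre of its underside.
- loupe: Bystander: black eyeglass loupe, 34 mm diameter, 30 mm high, standing loose on the mat; origin at the centre of its underside.
Things that resemble listed ones, but are neither listed nor needed, are in the scene too. Leave any yellow look-alike of the clip_a alone.

How it is judged (in metres and radians):
At the end, for the whole second after the job is handed in: Each sound clip (jaw bite over 7 N) lies flat on the floor of the white tray, each worn one (under 5 N) on that of the red tray: pivot within the tray outline, underside under 12 mm above the bench, tilt under 0.1 rad, at rest, jaws shut (height (world z) of each of clip_a, clip_b, clip_c below 0.012 m and angle between each of clip_a, clip_b, clip_c's own z axis and vertical below 0.1 rad and linear speed of each of clip_a, clip_b, clip_c below 0.02 m/s and ((x of clip_a in the frame of tray_white between -0.09 and 0.09 m and y of clip_a in the frame of tray_white between -0.115 and 0.115 m and contact force between clip_a_lever and clip_a_jaw above 7 N) or (x of clip_a in the frame of tray_red between -0.09 and 0.09 m and y of clip_a in the frame of tray_red between -0.115 and 0.115 m and contact force between clip_a_lever and clip_a_jaw between 0.5 and 5 N)) and ((x of clip_b in the frame of tray_white between -0.09 and 0.09 m and y of clip_b in the frame of tray_white between -0.115 and 0.115 m and contact force between clip_b_lever and clip_b_jaw above 7 N) or (x of clip_b in the frame of tray_red between -0.09 and 0.09 m and y of clip_b in the frame of tray_red between -0.115 and 0.115 m and contact force between clip_b_lever and clip_b_jaw between 0.5 and 5 N)) and ((x of clip_c in the frame of tray_white between -0.09 and 0.09 m and y of clip_c in the frame of tray_white between -0.115 and 0.115 m and contact force between clip_c_lever and clip_c_jaw above 7 N) or (x of clip_c in the frame of tray_red between -0.09 and 0.09 m and y of clip_c in the frame of tray_red between -0.115 and 0.115 m and contact force between clip_c_lever and clip_c_jaw between 0.5 and 5 N))); the robot touches nothing.
It fails at once if clip_a is more than 50 mm above the bench with its jaws shut, its handles not squeezed: lifted some other way, or let fall (height (world z) of clip_a above 0.05 m and contact force between clip_a_lever and clip_a_jaw above 1 N).
It fails at once if clip_b is more than 50 mm above the bench with its jaws shut, its handles not squeezed: lifted some other way, or let fall (height (world z) of clip_b above 0.05 m and contact force between clip_b_lever and clip_b_jaw above 1 N).
It fails at once if clip_c is more than 50 mm above the bench with its jaws shut, its handles not squeezed: lifted some other way, or let fall (height (world z) of clip_c above 0.05 m and contact force between clip_c_lever and clip_c_jaw above 1 N).
It fails at once if the movement holder is shifted more than 20 mm (distance of movement_holder from where it was at the start of the episode above 0.02 m).
It fails at once if the loupe is shifted more than 20 mm (distance of loupe from where it was at the start of the episode above 0.02 m).
It also fails if it takes over 72 s, if anything falls off the work surface, if the arm or the gripper's body presses on something with over 40 N, if the wrist force passes 120 N, or if a joint passes its speed limit or range.

ROBOT

A 6-joint arm with a two-finger parallel gripper is mounted at the origin on the work surface. World frame = base frame: x ahead of the robot, y to its left, z up, the work surface at z = 0. Lengths are in mm, angles in rad, forces in N, time in s.
With the tool pointing down it reaches from about 275 to 1000 mm from the base axis. Payload 8.4 kg.
Tool frame: the origin (TCP) lies on the mounting face of the last link; the fingertips stand 173 mm ahead of it and the grasp point (between the pads) lies 155 mm ahead of it; z points along the fingers, y is the direction in which the jaws open and shut (so a half turn about z gives the same grasp; the last joint's range is limited). The gripper opens to 85 mm and grips with 20 to 120 N. Pads are 22 mm wide; open, the fingers measure 114 mm over their backs; the gripper's body (76 mm by 85 mm) begins 54 mm behind the grasp point. The pads swing forward as they close: fully open they stand 13 mm farther back than shut.
Start: joints at [-1.171, 0.353, 1.633, -0, 1.155, -0.002], TCP at [244.422, -575.228, 404.681] pointing down, gripper open.
Joint ranges: [-2.63, 2.63], [-0.92, 2.1], [0.06, 2.66], [-1.3, 4.44], [0, 2.69], [-3.02, 3.02]. Speed limits (rad/s): [2.22, 2.22, 2.79, 3.14, 3.14, 3.14].

INTERFACE

Orientations are given as [roll, pitch, yaw] about the fixed x, y, z axes, in that order (R = Rz(yaw) Ry(pitch) Rx(roll)).
In Python, from rig import readout, imaging, ticket gives the robot as it stands.
- The arm moves only by the tool step_arm, never from a script. Its argument "deltas" is a list of rows, each an object with "translation": the shift along the tool's x, y, z in cm, a list of three; "rot": the turn, a rotation vector about the tool's x, y, z in rad, a list of three. In form: [{"translation": [x, y, z], "rot": [rx, ry, rz]}, ...]. A call has 1 to 8 rows; each row is the pose to reach, as a shift and turn from the pose commanded when the call began, along the tool's axes at that moment; what a row does not reach only later rows make up. A row lasts 1/8 s, in which the tool goes at most 62.5 mm and 10.7 degrees, less where a joint would pass 70% of its speed; a pose out of reach is approached as far as the arm can. A call with a gripper value outside its range is refused whole. "grip" is the closure in counts, from 0 (fully open) to 255 (shut), set as the call begins (left out, the last holds). The fingers move at their own pace and stop on an object; "squeeze" is the grip in N (left out, the last holds). Time passes only in rows, so rows that repeat a pose let the fingers close. It gives the time, the measured TCP pose, the force and the opening at its end, in the units of the state.
- readout.sense(): the state, without advancing time (a new reading comes with each control period).
- imaging.grab_frame(name): name is "scene" or "top"; returns a dict with "image" (384x512x3 uint8, red, green, blue), "camera_matrix" (3x3 intrinsics, pixels), "k1" (the pictures are not rectified: a ray, as slopes to the right and down, at radius r is drawn at 1 + k1 r^2 times it, then the intrinsics apply), "world_to_cam" (4x4, takes a point from world to camera coordinates). Camera axes: x right, y up, looking along -z (the intrinsics and any distortion apply to the point x, -y, -z); pixel columns grow to the right and rows downward; lengths in mm; the calibration is good to about 2 mm. A picture is of the moment at which its call begins. There is no depth.
- ticket.sign_off(): hands the job in, once; it reports no verdict.
The state is a dict: "clock": time; "qpos": joint angles; "qvel": joint speeds; "joint_efforts": joint torques, N m; "eef_pos": TCP position; "tcp_rot": TCP orientation; "contact_force": force on the tool from outside, world axes, zero at the start; "wrist_torque": the same for the moment, N m; "opening": opening from 0.0 (shut) to 1.0 (fully open).
Only numpy, scipy, OpenCV 4.12 (cv2) and the standard library are available. Lean on these libraries where they do the work, as an engineer would, in place of code of your own. Each camera call takes 0.05 s, during which the arm holds its last target.

## Working session

There is one attempt and no reset: what is moved stays moved. The work goes in short steps, Python scripts to look and compute and a tool call to move; the robot and the scene stay as the last step left them, time stands still between calls to the robot, and variables do not carry over. Pictures are saved under pics/ and viewed, and the job is handed in when it is done.

Besides the shell and the picture viewer there is one more tool, called after "Call:" as name(argument=value, ...), one argument or row to a line, values as JSON. step_arm: Moves the arm, as the interface text tells. Its arguments: {"type":"object","properties":{"deltas":{"type":"array","items":{"type":"object","properties":{"translation":{"type":"array","items":{"type":"number"}},"rot":{"type":"array","items":{"type":"number"}}}}},"grip":{"type":"number"},"squeeze":{"type":"number"}},"required":["deltas"]}

```bash
ls; mkdir -p pics; python3 - <<'E'
from rig import readout, imaging
import cv2,numpy as np
s=readout.sense();print(s)
for n in("scene","top"):
    f=imaging.grab_frame(n);cv2.imwrite(f"pics/{n}0.png",cv2.cvtColor(f["image"],cv2.COLOR_RGB2BGR));print(n,f["camera_matrix"],f["k1"],f["world_to_cam"])
E
```

```text
pics
{'clock': 0.0, 'qpos': array([-1.17143563e+00,  3.53638189e-01,  1.63415615e+00,  1.36974891e-05,
        1.15519366e+00, -2.40682765e-03]), 'qvel': array([-0.00031379,  0.00069337, -0.00067962, -0.00031884, -0.00023063,
       -0.00135271]), 'joint_efforts': array([-2.46195159e-04, -6.05258417e+01, -3.42058361e+01, -1.53262158e-04,
        9.68861481e-03, -3.89691547e-05]), 'eef_pos': array([ 244.30651677, -575.00755485,  403.9583105 ]), 'tcp_rot': array([-3.14019734e+00, -1.58820557e-05,  4.01761974e-01]), 'contact_force': array([-0.4109654 ,  0.16690349,  0.31632192]), 'wrist_torque': array([-0.01233098,  0.02917616, -0.01015892]), 'opening': 0.9983247590622687}
scene [[350.08695114   0.         260.45161545]
 [  0.         350.08695114 187.85292003]
 [  0.           0.           1.        ]] -0.004394375922055077 [[-7.06212153e-02  9.97501678e-01 -1.74531659e-03  4.48640712e+01]
 [-5.75854415e-01 -3.93405895e-02  8.16605174e-01  2.61689354e+02]
 [ 8.14496370e-01  5.86746981e-02  5.77194025e-01 -1.33850018e+03]
 [ 0.00000000e+00  0.00000000e+00  0.00000000e+00  1.00000000e+00]]
top [[391.33503704   0.         243.26467457]
 [  0.         391.33503704 186.42853668]
 [  0.           0.           1.        ]] -0.07228287261889921 [[ 1.39130580e-02 -9.99770212e-01 -1.63079613e-02  1.10492529e+01]
 [ 9.89466687e-01  1.14157299e-02  1.44309929e-01 -5.19109389e+02]
 [-1.44090601e-01 -1.81439768e-02  9.89398148e-01 -1.03220548e+03]
 [ 0.00000000e+00  0.00000000e+00  0.00000000e+00  1.00000000e+00]]
```

View pics/scene0.png

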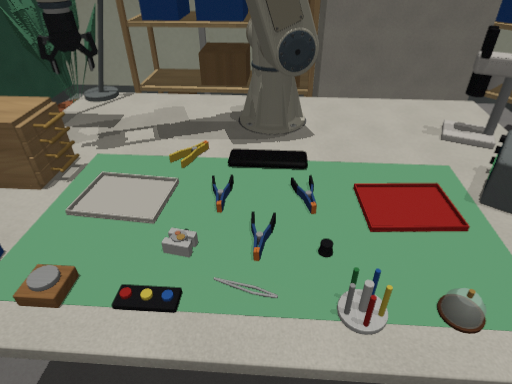

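View pics/top0.png

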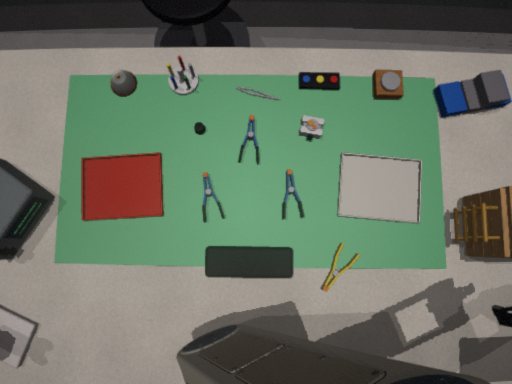

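The scene shows three blue clips with orange tips pointing away from the robot. In the top view they are at (250,138), (208,197) and (291,193); the yellow look-alike is at (340,268). The red tray is at (122,187), the white tray at (380,187), the loupe at (200,128) and the holder at (312,127).

Candidates for "clip" are the three blue ones above, plus the yellow one at (340,268) (excluded), the tweezers at (258,94) and the pen stand at (183,80) (neither fits). I'll measure next and check one close crop.

```bash
cat > h.py <<'E'
import cv2,numpy as np
from rig import readout, imaging
def ray(f,uv):
    uv=np.atleast_2d(np.float64(uv));K=f["camera_matrix"]
    d=cv2.undistortPoints(uv[:,None],K,np.array([f["k1"],0,0,0.]))[:,0]
    T=f["world_to_cam"];R=T[:3,:3];c=-R.T@T[:3,3]
    v=np.c_[d[:,0],-d[:,1],-np.ones(len(d))]@R
    return c,v
def plane(f,uv,z):
    c,v=ray(f,uv);return c+v*((z-c[2])/v[:,2])[:,None]
def proj(f,P):
    T=f["world_to_cam"];p=np.atleast_2d(P)@T[:3,:3].T+T[:3,3]
    q=p*[1,-1,-1];q,_=cv2.projectPoints(q,np.zeros(3),np.zeros(3),f["camera_matrix"],np.array([f["k1"],0,0,0.]));return q[:,0]
def comps(m,mn):
    n,l,s,c=cv2.connectedComponentsWithStats(m.astype(np.uint8));return [(s[i,4],c[i],s[i,:4],l==i) for i in range(1,n) if s[i,4]>=mn]
def save(im,n): cv2.imwrite(n,cv2.cvtColor(im,cv2.COLOR_RGB2BGR))
E
cat > meas.py <<'E'
from h import *
for n in("top","scene"):
    f=imaging.grab_frame(n);h=cv2.cvtColor(f["image"],cv2.COLOR_RGB2HSV).astype(int);H,S,V=h[...,0],h[...,1],h[...,2]
    print(n)
    bl=(H>95)&(H<128)&(S>110)&(V>50); og=(H<14)&(H>3)&(S>150)&(V>110); bk=(V<55)
    for nm,m,mn,z in(("orange",og,8,20),("blue",bl,30,26),("black",bk,20,26)):
        for a,c,b,_ in comps(m,mn):
            p=plane(f,c,z)[0]
            if a<700 and 250<p[0]<800 and abs(p[1])<550: print(nm,a,c.round(1),b,p.round(1))
    rd=((H<5)|(H>175))&(S>180)&(V>80)
    for a,c,b,_ in comps(rd,800): 
        print("red",a,b); 
        if n=="top":print(plane(f,[[b[0],b[1]],[b[0]+b[2],b[1]+b[3]]],10).round(1))
    im=f["image"]
    x0,y0,x1,y1=(190,100,320,235) if n=="top" else (170,160,350,270)
    cv2.imwrite(f"pics/crop_{n}.png",cv2.cvtColor(cv2.resize(im[y0:y1,x0:x1],None,fx=4.2,fy=4.2,interpolation=2),cv2.COLOR_RGB2BGR))
E
python3 meas.py
```

```text
top
orange 11 [251.4 117.5] [250 116   4   4] [721.   -2.4  20. ]
orange 37 [150.2 214.8] [136 212  26   5] [439.  275.1  20. ]
orange 15 [123.3 216.9] [117 216  13   2] [432.1 350.8  20. ]
orange 13 [ 90.6 218.9] [ 85 218  12   2] [424.7 443.7  20. ]
orange 15 [106. 218.] [ 99 218  15   1] [428.1 399.7  20. ]
black 143 [381.8  92.3] [373  73  29  26] [ 799.8 -378.4   26. ]
black 89 [199.3 128.2] [195 123  10  11] [686.2 144.9  26. ]
black 31 [309.4 136.4] [307 134   7   6] [ 665.4 -166.4   26. ]
red 4045 [ 85 155  76  64]
[[609.6 477.7  10. ]
 [428.4 246.6  10. ]]
scene
orange 15 [218.6 202.6] [217 201   4   4] [ 554.9 -111.3   20. ]
orange 19 [313.1 203.7] [311 202   5   5] [543.3 125.6  20. ]
orange 27 [256.1 249.6] [254 247   6   6] [712.1  -3.7  20. ]
blue 52 [224.2 191.8] [220 183  10  20] [ 516.1 -102.7   26. ]
blue 46 [215.8 191.9] [213 184   6  17] [ 517.9 -124.4   26. ]
blue 36 [312.1 192.4] [311 184   4  17] [503.1 124.7  26. ]
blue 52 [304.5 194.4] [297 186  15  18] [513.5 104.9  26. ]
blue 67 [254.3 234.7] [252 223   5  24] [672.6 -10.9  26. ]
blue 97 [264.2 235.8] [258 224  13  27] [674.4  11.   26. ]
blue 95 [375.9 278.4] [372 269   9  26] [779.  233.6  26. ]
black 105 [227.6 189.9] [221 175  13  35] [507.1 -95.2  26. ]
black 33 [310.2 181. ] [309 176   4  13] [450.5 122.2  26. ]
black 149 [300.  193.5] [291 178  20  35] [510.2  93.4  26. ]
black 31 [252.5 217.9] [251 212   4  11] [615.5 -20.   26. ]
black 149 [268.5 231.4] [259 213  17  44] [659.5  19.8  26. ]
black 211 [325.7 247.9] [318 239  15  18] [702.7 143.6  26. ]
red 3730 [354 184 115  44]
```

View pics/crop_top.png

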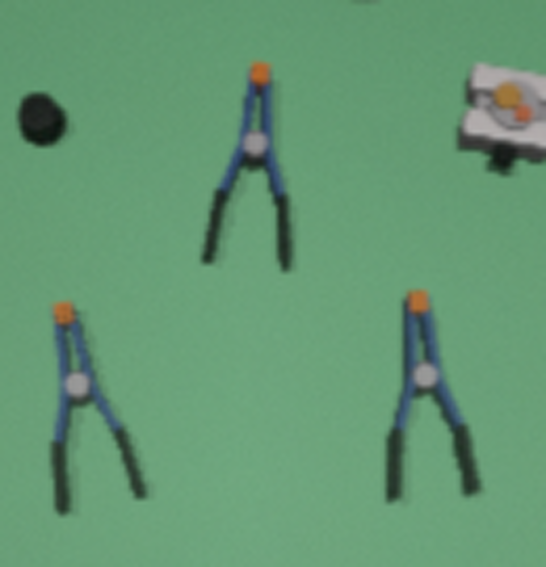

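The crop shows the three blue clips with black handles and orange tips, with silver pivot caps at crop pixels (255,145), (77,386) and (425,375). Next I'll locate the handles and caps by mask in each local area.

```bash
cat > clip.py <<'E'
from h import *
def clips(f,seeds,v=False):
    h=cv2.cvtColor(f["image"],cv2.COLOR_RGB2HSV).astype(int);H,S,V=h[...,0],h[...,1],h[...,2]
    out=[]
    for (u,w) in seeds:
        y,x=np.mgrid[:384,:512];loc=(abs(x-u)<24)&(abs(y-w)<34)
        hd=comps(loc&(V<75)&(y>w+6),6); hd=sorted(hd,key=lambda t:-t[0])[:2]
        og=max(comps(loc&((H<16)|(H>176))&(S>90)&(V>90),3),key=lambda t:t[0])
        cap=max(comps(loc&(S<50)&(V>85),2),key=lambda t:t[0])
        tip=plane(f,og[1],26)[0];pv=plane(f,cap[1],29)[0];g=[plane(f,t[1],26)[0] for t in hd]
        if v:print([(t[0],t[1].round(1)) for t in hd],og[0],cap[0],og[1].round(1),cap[1].round(1))
        m=(g[0]+g[1])/2;d=tip-m;phi=np.arctan2(d[1],d[0])
        print("tip",tip[:2].round(1),"pivot",pv[:2].round(1),"handles mid",m[:2].round(1),"sep %.1f"%np.linalg.norm(g[0]-g[1]),"phi %.3f"%phi,"tip-piv %.1f piv-h %.1f"%(np.linalg.norm((tip-pv)[:2]),np.linalg.norm((pv-m)[:2])))
        e=np.array([np.cos(phi),np.sin(phi)]);print("   grip from pivot",(pv[:2]-55*e).round(1),"from tip",(tip[:2]-107*e).round(1))
if __name__=="__main__":
    f=imaging.grab_frame("top");clips(f,[(251,135),(208,192),(291,189)],True)
    # white tray
    h=cv2.cvtColor(f["image"],cv2.COLOR_RGB2HSV).astype(int)
    y,x=np.mgrid[:384,:512]
    g=(h[...,0]>60)&(h[...,0]<90)&(h[...,1]>60)
    for u0,u1 in((70,180),(330,430)):
        a=max(comps((~g)&(x>u0)&(x<u1)&(y>140)&(y<235),500),key=lambda t:t[0])
        r=cv2.minAreaRect(np.argwhere(a[3])[:,::-1].astype(np.float32));bp=plane(f,cv2.boxPoints(r),16);print(a[0],r,bp.round(0)[:,:2].tolist(),bp.mean(0).round(1))
E
python3 clip.py
```

```text
[(np.int32(43), array([256.8, 154.4])), (np.int32(37), array([240.8, 152.5]))] 18 28 [251.5 117.2] [250.4 133.6]
tip [719.7  -2.8] pivot [ 6.706e+02 -1.000e-01] handles mid [614.2   3.7] sep 45.4 phi -0.061 tip-piv 49.2 piv-h 56.5
   grip from pivot [615.7   3.3] from tip [612.9   3.8]
[(np.int32(37), array([203.9, 213.2])), (np.int32(27), array([220.5, 209.7]))] 15 29 [204.7 174.2] [207.9 191.2]
tip [553.8 125.6] pivot [505.9 115.2] handles mid [450.3 102.2] sep 46.7 phi 0.223 tip-piv 49.1 piv-h 57.1
   grip from pivot [452.2 103. ] from tip [449.4 102. ]
[(np.int32(47), array([299.8, 207.6])), (np.int32(34), array([283.4, 210.4]))] 18 28 [289.1 171.7] [290.7 188.8]
tip [ 563.4 -108.9] pivot [ 515.1 -112.8] handles mid [ 459.7 -115.4] sep 45.6 phi 0.063 tip-piv 48.5 piv-h 55.4
   grip from pivot [ 460.2 -116.2] from tip [ 456.6 -115.6]
5286 ((120.9902572631836, 186.34439086914062), (64.5615234375, 84.02355194091797), 86.42366790771484) [[603.0, 498.0], [620.0, 254.0], [437.0, 235.0], [418.0, 473.0]] [519.4 364.9  16. ]
5304 ((380.1793212890625, 187.34828186035156), (84.4572525024414, 64.60938262939453), 4.763641834259033) [[442.0, -238.0], [625.0, -257.0], [608.0, -498.0], [425.0, -473.0]] [ 525.  -366.2   16. ]
```

```bash
python3 - <<'E'
from h import *
f=imaging.grab_frame("top");im=f["image"]
h=cv2.cvtColor(im,cv2.COLOR_RGB2HSV).astype(int);y,x=np.mgrid[:384,:512]
red=((h[...,0]<8)|(h[...,0]>172))&(h[...,1]>120)&(x<180)
wh=(h[...,1]<60)&(h[...,2]>90)&(x>330)&(x<430)&(y>140)&(y<232)
for m in(red,wh):
    a=max(comps(m,300),key=lambda t:t[0])
    c=cv2.convexHull(np.argwhere(a[3])[:,::-1].astype(np.int32))
    for e in np.arange(1,12,.5):
        p=cv2.approxPolyDP(c,e,True)
        if len(p)<=4:break
    q=plane(f,p[:,0],16)[:,:2];d=np.roll(q,-1,0)-q
    print(p[:,0].tolist(),q.round(0).tolist(),q.mean(0).round(1),np.hypot(*d.T).round(0),np.degrees(np.arctan2(d[:,1],d[:,0])).round(1))
E
```

```text
[[161, 215], [83, 219], [82, 159], [159, 153]] [[439.0, 246.0], [424.0, 467.0], [596.0, 483.0], [615.0, 259.0]] [518.9 363.9] [222. 173. 225. 177.] [  93.8    5.2  -85.1 -175.6]
[[421, 160], [419, 222], [337, 215], [342, 152]] [[604.0, -486.0], [428.0, -471.0], [445.0, -242.0], [624.0, -260.0]] [ 525.2 -364.8] [176. 230. 179. 227.] [175.2  85.7  -5.7 -95. ]
```

```bash
cat > go.py <<'E'
import sys
from h import *
from scipy.spatial.transform import Rotation as R
def go(x,y,z,yaw):
    s=readout.sense();Rc=R.from_euler('xyz',s["tcp_rot"]);Rt=R.from_euler('xyz',[np.pi,0,yaw])
    t=Rc.inv().apply(np.array([x,y,z])-s["eef_pos"])/10;r=(Rc.inv()*Rt).as_rotvec()
    print("t",s["clock"],"pos",s["eef_pos"].round(1),"rot",s["tcp_rot"].round(3),"F",s["contact_force"].round(1),"open %.3f"%s["opening"])
    print("translation cm",t.round(2),"rot",r.round(3),"rows>=%d"%np.ceil(max(np.linalg.norm(t)/6.25,np.linalg.norm(r)/.187)))
go(*map(float,sys.argv[1:]))
E
python3 go.py 459 -116 260 0.063
```

```text
t 0.3 pos [ 244.4 -575.2  404.4] rot [-3.141  0.     0.402] F [-0.7 -0.7  1. ] open 0.999
translation cm [ 37.71 -33.86  14.46] rot [-0.     0.     0.339] rows>=9
```

Call:
step_arm(
  deltas=[
    {"translation": [5, -4.5, 1], "rot": [0, 0, 0.1]},
    {"translation": [10, -9, 3], "rot": [0, 0, 0.2]},
    {"translation": [15, -13.5, 5], "rot": [0, 0, 0.3]},
    {"translation": [20, -18, 7], "rot": [0, 0, 0.339]},
    {"translation": [25, -22.4, 9], "rot": [0, 0, 0.339]},
    {"translation": [30, -27, 11], "rot": [0, 0, 0.339]},
    {"translation": [34, -30.5, 13], "rot": [0, 0, 0.339]},
    {"translation": [37.7, -33.9, 14.5], "rot": [0, 0, 0.339]},
  ],
  grip=0,
  squeeze=20,
)

```text
clock: 1.3
eef_pos: [448.3, -138.3, 267.8]
tcp_rot: [3.141, -0.001, 0.063]
contact_force: [1.1, -0.2, 0.2]
opening: 0.998
```

```bash
python3 go.py 459 -116 176 0.063
```

```text
t 1.3 pos [ 448.3 -138.3  267.8] rot [ 3.141e+00 -1.000e-03  6.300e-02] F [ 1.1 -0.2  0.2] open 0.998
translation cm [ 1.19 -2.16  9.18] rot [ 0.    -0.001 -0.   ] rows>=2
```

Call:
step_arm(
  deltas=[
    {"translation": [0, 0, 0], "rot": [0, 0, 0]},
    {"translation": [0, 0, 0], "rot": [0, 0, 0]},
  ],
)

```text
clock: 1.55
eef_pos: [447.7, -140.0, 268.2]
tcp_rot: [3.141, 0.0, 0.064]
contact_force: [0.3, -0.3, -0.0]
opening: 1.001
```

```bash
python3 go.py 459 -116 178 0.063
python3 - <<'E'
from h import *
f=imaging.grab_frame("scene");save(cv2.resize(f["image"][120:280,130:330],None,fx=3.5,fy=3.5),"pics/pre1.png")
E
```

```text
t 1.55 pos [ 447.7 -140.   268.2] rot [3.141 0.    0.064] F [ 0.3 -0.3 -0. ] open 1.001
translation cm [ 1.28 -2.32  9.02] rot [0.    0.    0.001] rows>=2
```

View pics/pre1.png

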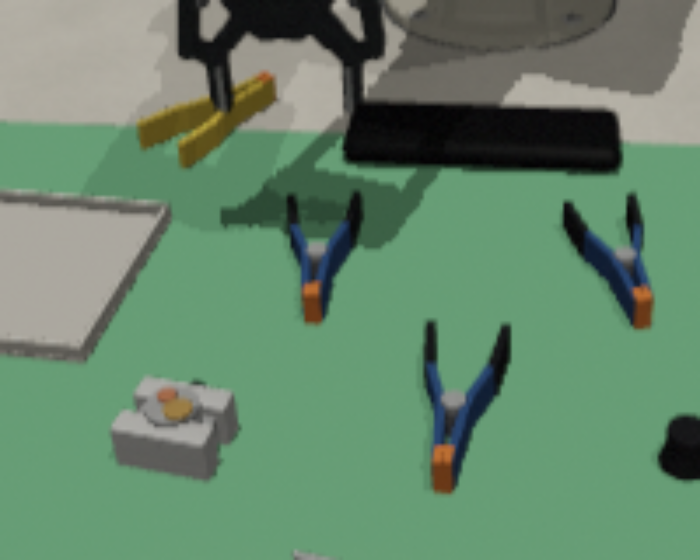

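The gripper hangs open behind the right-hand clip (about crop (325,220)). I'll move over it, then go down.

Call:
step_arm(
  deltas=[
    {"translation": [1.28, -2.32, 2], "rot": [0, 0, 0]},
    {"translation": [1.28, -2.32, 4.5], "rot": [0, 0, 0]},
    {"translation": [1.28, -2.32, 7], "rot": [0, 0, 0]},
    {"translation": [1.28, -2.32, 8], "rot": [0, 0, 0]},
    {"translation": [1.28, -2.32, 8], "rot": [0, 0, 0]},
  ],
)

```text
clock: 2.22
eef_pos: [458.7, -117.0, 188.1]
tcp_rot: [-3.141, 0.001, 0.061]
contact_force: [-0.7, 0.1, 0.2]
opening: 1.002
```

```bash
python3 go.py 459 -116 177 0.063
python3 - <<'E'
from h import *
for n,(a,b,c,d) in(("scene",(130,250,180,330)),("top",(150,250,230,380))):
    f=imaging.grab_frame(n);save(cv2.resize(f["image"][a:b,c:d],None,fx=4.5,fy=4.5),f"pics/pre2{n}.png")
E
```

```text
t 2.225 pos [ 458.7 -117.   188.1] rot [-3.141e+00  1.000e-03  6.100e-02] F [-0.7  0.1  0.2] open 1.002
translation cm [ 0.04 -0.09  1.11] rot [-0.     0.001 -0.002] rows>=1
```

View pics/pre2scene.png

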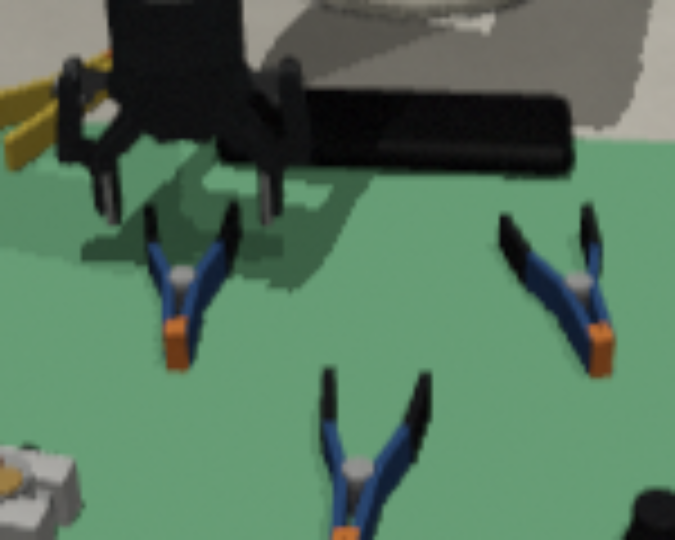

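View pics/pre2top.png

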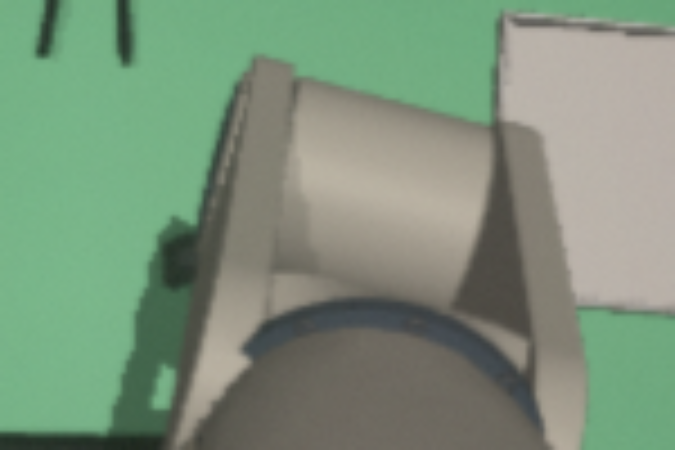

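```bash
python3 - <<'E'
from h import *
f=imaging.grab_frame("scene")
for z in (15,28): print(z,plane(f,[[240.4,179.3],[205,179.3]],z).round(0))
E
```

```text
15 [[ 439.  -70.   15.]
 [ 446. -168.   15.]]
28 [[ 458.  -67.   28.]
 [ 465. -163.   28.]]
```

At z=28 the fingertips sit at x≈461. That fits 173 mm being the shut length, with open tips about 13 mm higher. Now down and squeeze with 20 N, which also tests the spring.

Call:
step_arm(
  deltas=[
    {"translation": [0.04, -0.09, 0.6], "rot": [0, 0, 0]},
    {"translation": [0.04, -0.09, 1.2], "rot": [0, 0, 0]},
    {"translation": [0.04, -0.09, 1.2], "rot": [0, 0, 0]},
  ],
)

```text
clock: 2.75
eef_pos: [459.1, -115.0, 175.7]
tcp_rot: [-3.141, 0.001, 0.063]
contact_force: [0.0, -0.1, -0.3]
opening: 1.003
```

Call:
step_arm(
  deltas=[
    {"translation": [0, 0, 0], "rot": [0, 0, 0]},
    {"translation": [0, 0, 0], "rot": [0, 0, 0]},
    {"translation": [0, 0, 0], "rot": [0, 0, 0]},
    {"translation": [0, 0, 0], "rot": [0, 0, 0]},
    {"translation": [0, 0, 0], "rot": [0, 0, 0]},
    {"translation": [0, 0, 0], "rot": [0, 0, 0]},
  ],
  grip=255,
  squeeze=20,
)

```text
clock: 3.5
eef_pos: [459.3, -115.2, 177.2]
tcp_rot: [3.142, -0.0, 0.063]
contact_force: [-4.1, 0.2, 17.9]
opening: 0.588
```

Call:
step_arm(
  deltas=[
    {"translation": [0, 0, 0], "rot": [0, 0, 0]},
    {"translation": [0, 0, 0], "rot": [0, 0, 0]},
    {"translation": [0, 0, 0], "rot": [0, 0, 0]},
  ],
)

```text
clock: 3.88
eef_pos: [459.3, -115.2, 177.1]
tcp_rot: [3.142, -0.0, 0.063]
contact_force: [-4.3, 0.6, 16.9]
opening: 0.588
```

Opening 0.588 is about 50 mm, so this one is sound. There is 17 N upward on the tool as the pads swing down, so I'll ease up a little and firm the squeeze.

Call:
step_arm(
  deltas=[
    {"translation": [0, 0, -0.1], "rot": [0, 0, 0]},
    {"translation": [0, 0, -0.1], "rot": [0, 0, 0]},
    {"translation": [0, 0, -0.2], "rot": [0, 0, 0]},
    {"translation": [0, 0, -0.2], "rot": [0, 0, 0]},
  ],
  squeeze=30,
)

```text
clock: 4.38
eef_pos: [459.5, -115.2, 178.5]
tcp_rot: [3.141, -0.001, 0.063]
contact_force: [-2.0, 0.0, 9.3]
opening: 0.433
```

Call:
step_arm(
  deltas=[
    {"translation": [0, 0, -0.2], "rot": [0, 0, 0]},
    {"translation": [0, 0, -0.5], "rot": [0, 0, 0]},
    {"translation": [0, 0, -1], "rot": [0, 0, 0]},
    {"translation": [0, 0, -1.5], "rot": [0, 0, 0]},
    {"translation": [0, 0, -2], "rot": [0, 0, 0]},
    {"translation": [0, 0, -2], "rot": [0, 0, 0]},
  ],
)

```text
clock: 5.12
eef_pos: [459.5, -115.2, 198.6]
tcp_rot: [3.141, -0.001, 0.063]
contact_force: [0.2, 0.2, -1.4]
opening: 0.426
```

```bash
python3 go.py 459 -116 222 -0.09
python3 - <<'E'
from h import *
for n,(a,b,c,d) in(("scene",(130,250,180,330)),("top",(150,250,230,380))):
    f=imaging.grab_frame(n);save(cv2.resize(f["image"][a:b,c:d],None,fx=4.5,fy=4.5),f"pics/lift{n}.png")
E
```

```text
t 5.125 pos [ 459.5 -115.2  198.6] rot [ 3.141e+00 -1.000e-03  6.300e-02] F [ 0.2  0.2 -1.4] open 0.426
translation cm [-0.05  0.08 -2.34] rot [ 0.    -0.001  0.153] rows>=1
```

View pics/liftscene.png

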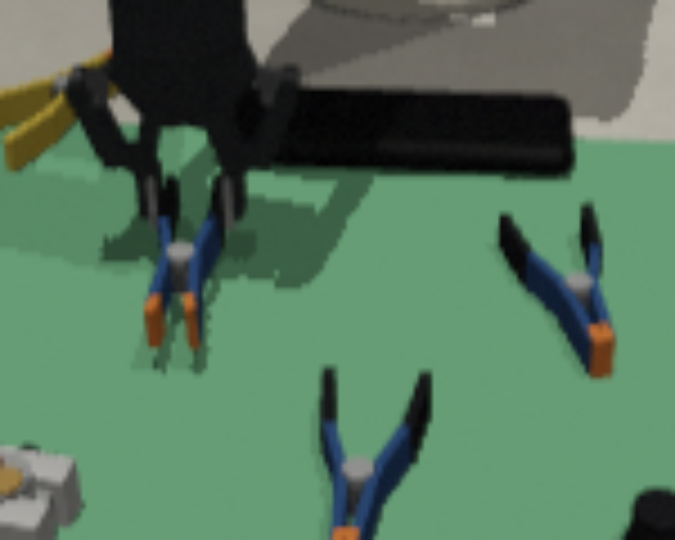

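The clip is up level with its jaws open (tips at crop (155,320) and (193,320)). Next I carry it low to the outer half of the white tray at (477,-413).

Call:
step_arm(
  deltas=[
    {"translation": [0, 0, -0.6], "rot": [0, 0, 0]},
    {"translation": [0, 0, -1.4], "rot": [0, 0, 0]},
    {"translation": [0, 0, -2.2], "rot": [0, 0, 0]},
    {"translation": [0, 0, -2.2], "rot": [0, 0, 0]},
  ],
)

```text
clock: 5.72
eef_pos: [459.6, -115.2, 221.0]
tcp_rot: [3.141, -0.002, 0.063]
contact_force: [0.6, 0.1, -0.8]
opening: 0.427
```

```bash
python3 go.py 477 -413 220 -0.09
```

```text
t 5.725 pos [ 459.6 -115.2  221. ] rot [ 3.141e+00 -2.000e-03  6.300e-02] F [ 0.6  0.1 -0.8] open 0.427
translation cm [-0.13 29.83  0.11] rot [ 0.    -0.002  0.153] rows>=5
```

Call:
step_arm(
  deltas=[
    {"translation": [0, 2, 0], "rot": [0, 0, 0.02]},
    {"translation": [0, 6, 0], "rot": [0, 0, 0.05]},
    {"translation": [0, 11, 0], "rot": [0, 0, 0.08]},
    {"translation": [0, 16, 0], "rot": [0, 0, 0.11]},
    {"translation": [-0.1, 21, 0], "rot": [0, 0, 0.14]},
    {"translation": [-0.1, 25.5, 0], "rot": [0, 0, 0.153]},
    {"translation": [-0.1, 28.5, 0], "rot": [0, 0, 0.153]},
    {"translation": [-0.1, 29.8, 0], "rot": [0, 0, 0.153]},
  ],
)

```text
clock: 6.72
eef_pos: [476.8, -414.0, 219.9]
tcp_rot: [3.141, -0.0, -0.092]
contact_force: [0.0, 0.7, -0.8]
opening: 0.427
```

Call:
step_arm(
  deltas=[
    {"translation": [0, 0, 0], "rot": [0, 0, 0]},
    {"translation": [0, 0, 0], "rot": [0, 0, 0]},
  ],
)

```text
clock: 6.98
eef_pos: [476.9, -411.4, 219.8]
tcp_rot: [-3.141, 0.001, -0.09]
contact_force: [-0.6, 0.5, -1.3]
opening: 0.428
```

```bash
python3 go.py 477 -413 182 -0.09
python3 - <<'E'
from h import *
for n,(a,b,c,d) in(("scene",(130,260,50,220)),("top",(130,240,320,460))):
    f=imaging.grab_frame(n);save(cv2.resize(f["image"][a:b,c:d],None,fx=4.5,fy=4.5),f"pics/carry1{n}.png")
E
```

```text
t 6.975 pos [ 476.9 -411.4  219.8] rot [-3.141e+00  1.000e-03 -9.000e-02] F [-0.6  0.5 -1.3] open 0.428
translation cm [0.03 0.16 3.78] rot [-0.001  0.001  0.   ] rows>=1
```

View pics/carry1scene.png

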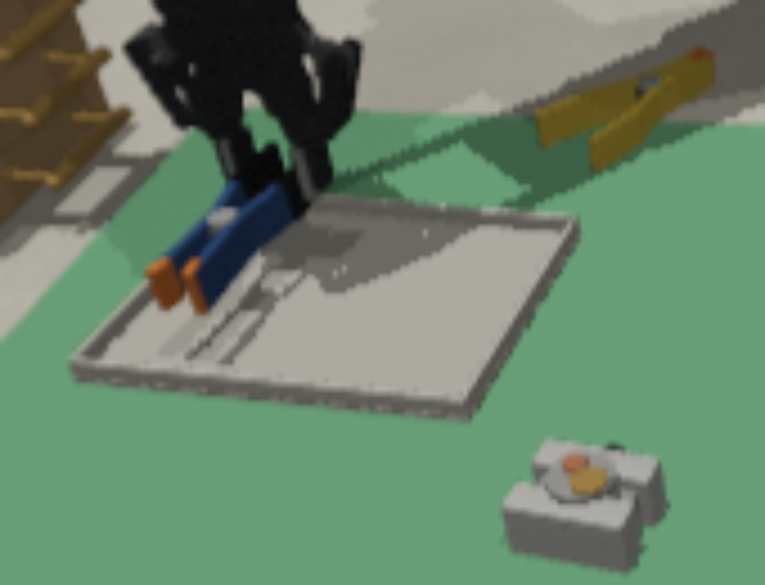

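The clip hangs level over the outer part of the white tray. I'll lower it until contact.

Call:
step_arm(
  deltas=[
    {"translation": [0, 0, 1], "rot": [0, 0, 0]},
    {"translation": [0, 0, 2], "rot": [0, 0, 0]},
    {"translation": [0, 0, 2.8], "rot": [0, 0, 0]},
    {"translation": [0, 0, 3.3], "rot": [0, 0, 0]},
    {"translation": [0, 0, 3.5], "rot": [0, 0, 0]},
    {"translation": [0, 0, 3.5], "rot": [0, 0, 0]},
  ],
)

```text
clock: 7.82
eef_pos: [477.0, -412.7, 185.1]
tcp_rot: [-3.142, 0.0, -0.09]
contact_force: [-0.9, -0.3, -1.2]
opening: 0.428
```

Call:
step_arm(
  deltas=[
    {"translation": [0, 0, 0.1], "rot": [0, 0, 0]},
    {"translation": [0, 0, 0.2], "rot": [0, 0, 0]},
    {"translation": [0, 0, 0.2], "rot": [0, 0, 0]},
  ],
)

```text
clock: 8.2
eef_pos: [477.1, -412.7, 183.3]
tcp_rot: [3.141, -0.0, -0.09]
contact_force: [0.4, -0.1, 0.2]
opening: 0.43
```

Call:
step_arm(
  deltas=[
    {"translation": [0, 0, 0.05], "rot": [0, 0, 0]},
    {"translation": [0, 0, 0.1], "rot": [0, 0, 0]},
    {"translation": [0, 0, 0.1], "rot": [0, 0, 0]},
  ],
)

```text
clock: 8.57
eef_pos: [477.1, -412.7, 182.6]
tcp_rot: [3.141, -0.0, -0.09]
contact_force: [-2.4, 0.2, 4.8]
opening: 0.425
```

Call:
step_arm(
  deltas=[
    {"translation": [0, 0, 0], "rot": [0, 0, 0]},
    {"translation": [0, 0, 0], "rot": [0, 0, 0]},
    {"translation": [0, 0, 0], "rot": [0, 0, 0]},
    {"translation": [0, 0, 0], "rot": [0, 0, 0]},
  ],
  grip=45,
)

```text
clock: 9.07
eef_pos: [477.0, -412.6, 182.0]
tcp_rot: [-3.141, 0.0, -0.09]
contact_force: [0.1, -0.1, -0.1]
opening: 0.823
```

Call:
step_arm(
  deltas=[
    {"translation": [0, 0, -1], "rot": [0, 0, 0]},
    {"translation": [0, 0, -3], "rot": [0, 0, 0]},
    {"translation": [0, 0, -6], "rot": [0, 0, 0]},
    {"translation": [0, 0, -8], "rot": [0, 0, 0]},
    {"translation": [0, 0, -8], "rot": [0, 0, 0]},
  ],
)

```text
clock: 9.7
eef_pos: [477.6, -413.1, 264.6]
tcp_rot: [3.139, -0.003, -0.09]
contact_force: [0.0, -0.6, -0.5]
opening: 0.826
```

```bash
python3 go.py 613.5 3.5 262 -0.061
python3 - <<'E'
from h import *
for n,(a,b,c,d) in(("scene",(130,260,50,220)),("top",(130,240,320,460))):
    f=imaging.grab_frame(n);save(cv2.resize(f["image"][a:b,c:d],None,fx=4.5,fy=4.5),f"pics/put1{n}.png")
E
```

```text
t 9.7 pos [ 477.6 -413.1  264.6] rot [ 3.139e+00 -3.000e-03 -9.000e-02] F [ 0.  -0.6 -0.5] open 0.826
translation cm [  9.78 -42.72   0.19] rot [ 0.002 -0.003 -0.029] rows>=8
```

View pics/put1scene.png

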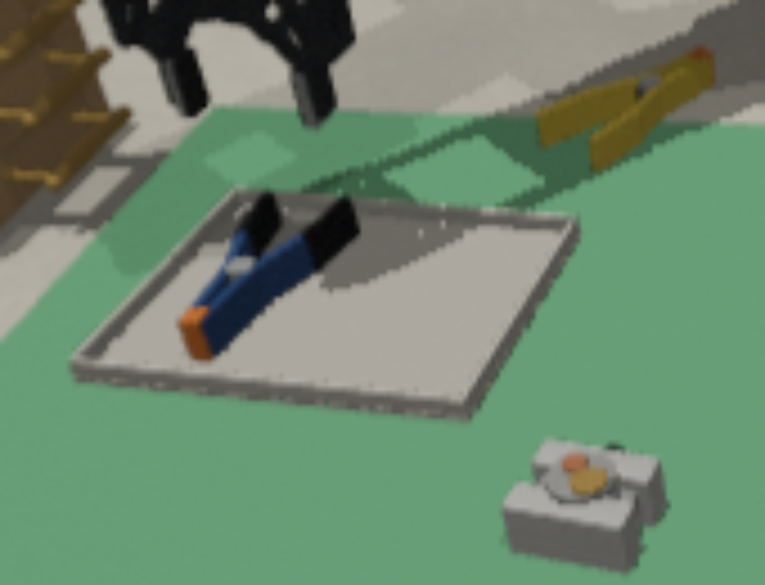

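The first clip lies flat in the outer half of the white tray with its jaws shut. Next is the far clip.

Call:
step_arm(
  deltas=[
    {"translation": [1.2, -5.3, 0], "rot": [0, 0, -0.01]},
    {"translation": [2.4, -10.6, 0], "rot": [0, 0, -0.02]},
    {"translation": [3.6, -16, 0], "rot": [0, 0, -0.03]},
    {"translation": [4.9, -21.3, 0], "rot": [0, 0, -0.03]},
    {"translation": [6.1, -26.6, 0], "rot": [0, 0, -0.03]},
    {"translation": [7.3, -32, 0], "rot": [0, 0, -0.03]},
    {"translation": [8.6, -37.4, 0], "rot": [0, 0, -0.03]},
    {"translation": [9.8, -42.7, 0.2], "rot": [0, 0, -0.03]},
  ],
  grip=0,
)

```text
clock: 10.8
eef_pos: [613.1, 5.6, 258.9]
tcp_rot: [3.141, 0.002, -0.06]
contact_force: [-0.7, -0.3, -0.2]
opening: 1.001
```

Call:
step_arm(
  deltas=[
    {"translation": [0, 0, 0], "rot": [0, 0, 0]},
    {"translation": [0, 0, 0], "rot": [0, 0, 0]},
  ],
)

```text
clock: 11.05
eef_pos: [612.4, 3.7, 259.0]
tcp_rot: [3.141, 0.002, -0.059]
contact_force: [-0.5, -0.4, 0.1]
opening: 0.999
```

```bash
python3 go.py 613.5 3.5 188 -0.061
```

```text
t 11.05 pos [612.4   3.7 259. ] rot [ 3.141e+00  2.000e-03 -5.900e-02] F [-0.5 -0.4  0.1] open 0.999
translation cm [0.12 0.01 7.1 ] rot [0.    0.002 0.002] rows>=2
```

Call:
step_arm(
  deltas=[
    {"translation": [0.1, 0, 2], "rot": [0, 0, 0]},
    {"translation": [0.1, 0, 4.5], "rot": [0, 0, 0]},
    {"translation": [0.1, 0, 6.5], "rot": [0, 0, 0]},
    {"translation": [0.1, 0, 7.6], "rot": [0, 0, 0]},
    {"translation": [0.1, 0, 8.1], "rot": [0, 0, 0]},
    {"translation": [0.1, 0, 8.1], "rot": [0, 0, 0]},
  ],
)

```text
clock: 11.8
eef_pos: [614.2, 3.7, 179.1]
tcp_rot: [-3.142, -0.0, -0.06]
contact_force: [0.7, -0.2, 0.3]
opening: 1.001
```

Call:
step_arm(
  deltas=[
    {"translation": [0, 0, 0], "rot": [0, 0, 0]},
    {"translation": [0, 0, 0], "rot": [0, 0, 0]},
    {"translation": [0, 0, 0], "rot": [0, 0, 0]},
    {"translation": [0, 0, 0], "rot": [0, 0, 0]},
    {"translation": [0, 0, 0], "rot": [0, 0, 0]},
    {"translation": [0, 0, 0], "rot": [0, 0, 0]},
    {"translation": [0, 0, 0], "rot": [0, 0, 0]},
    {"translation": [0, 0, 0], "rot": [0, 0, 0]},
  ],
  grip=255,
  squeeze=20,
)

```text
clock: 12.8
eef_pos: [614.4, 3.8, 181.1]
tcp_rot: [-3.141, -0.001, -0.06]
contact_force: [-3.9, -0.2, 16.2]
opening: 0.582
```

This one is sound as well (opening 0.58). Firm the squeeze and lift.

Call:
step_arm(
  deltas=[
    {"translation": [0, 0, -0.1], "rot": [0, 0, 0]},
    {"translation": [0, 0, -0.1], "rot": [0, 0, 0]},
    {"translation": [0, 0, -0.2], "rot": [0, 0, 0]},
    {"translation": [0, 0, -0.2], "rot": [0, 0, 0]},
  ],
  squeeze=30,
)

```text
clock: 13.3
eef_pos: [614.6, 4.0, 182.7]
tcp_rot: [-3.141, -0.002, -0.06]
contact_force: [-1.2, 0.8, 10.4]
opening: 0.439
```

Call:
step_arm(
  deltas=[
    {"translation": [0, 0, -0.2], "rot": [0, 0, 0]},
    {"translation": [0, 0, -0.5], "rot": [0, 0, 0]},
    {"translation": [0, 0, -1.2], "rot": [0, 0, 0]},
    {"translation": [0, 0, -2.2], "rot": [0, 0, 0]},
    {"translation": [0, 0, -3.2], "rot": [0, 0, 0]},
    {"translation": [0, 0, -3.8], "rot": [0, 0, 0]},
    {"translation": [0, 0, -4], "rot": [0, 0, 0]},
    {"translation": [0, 0, -4], "rot": [0, 0, 0]},
  ],
)

```text
clock: 14.3
eef_pos: [614.0, 3.8, 221.2]
tcp_rot: [-3.142, -0.0, -0.06]
contact_force: [1.1, -0.8, -2.1]
opening: 0.424
```

```bash
python3 go.py 486 -309 223 -0.09
python3 - <<'E'
from h import *
for n,(a,b,c,d) in(("scene",(130,270,180,340)),):
    f=imaging.grab_frame(n);save(cv2.resize(f["image"][a:b,c:d],None,fx=4.,fy=4.),f"pics/lift2{n}.png")
E
```

```text
t 14.3 pos [614.    3.8 221.2] rot [-3.142 -0.    -0.06 ] F [ 1.1 -0.8 -2.1] open 0.424
translation cm [-10.9   31.99  -0.18] rot [-0.   -0.    0.03] rows>=6
```

View pics/lift2scene.png

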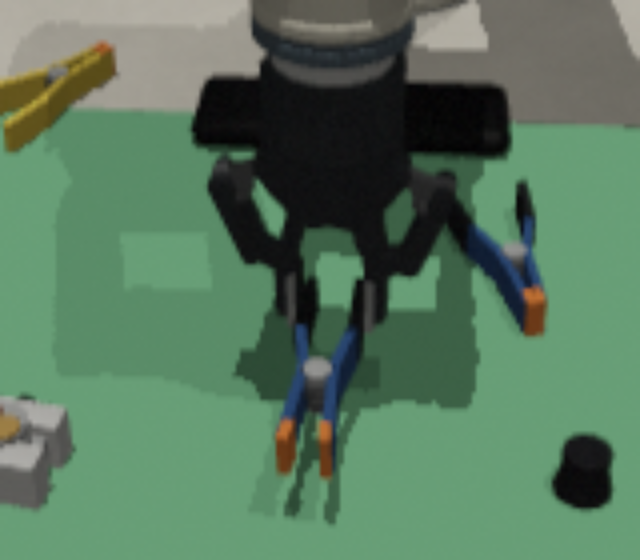

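The clip is held level with its jaws open. I'll draw back in x first to clear the holder, then go sideways to the inner half of the white tray.

Call:
step_arm(
  deltas=[
    {"translation": [-2, 0, 0], "rot": [0, 0, 0]},
    {"translation": [-5, 1, 0], "rot": [0, 0, 0]},
    {"translation": [-8, 3, 0], "rot": [0, 0, 0.03]},
    {"translation": [-10, 6.5, 0], "rot": [0, 0, 0.03]},
    {"translation": [-10.9, 11, 0], "rot": [0, 0, 0.03]},
    {"translation": [-10.9, 16, 0], "rot": [0, 0, 0.03]},
    {"translation": [-10.9, 21, 0], "rot": [0, 0, 0.03]},
    {"translation": [-10.9, 25, 0], "rot": [0, 0, 0.03]},
  ],
)

```text
clock: 15.35
eef_pos: [489.9, -241.1, 220.9]
tcp_rot: [3.142, 0.0, -0.091]
contact_force: [0.1, -0.8, -1.5]
opening: 0.421
```

```bash
python3 go.py 486 -309 220 -0.09
```

```text
t 15.35 pos [ 489.9 -241.1  220.9] rot [ 3.142  0.    -0.091] F [ 0.1 -0.8 -1.5] open 0.421
translation cm [0.23 6.8  0.09] rot [ 0.     0.    -0.001] rows>=2
```

Call:
step_arm(
  deltas=[
    {"translation": [0.1, 3, 0], "rot": [0, 0, 0]},
    {"translation": [0.2, 5.5, 0], "rot": [0, 0, 0]},
    {"translation": [0.2, 6.4, 0], "rot": [0, 0, 0]},
    {"translation": [0.2, 6.4, 0], "rot": [0, 0, 0]},
    {"translation": [0.2, 6.4, 0], "rot": [0, 0, 0]},
  ],
)

```text
clock: 15.98
eef_pos: [486.4, -302.3, 220.9]
tcp_rot: [-3.141, 0.001, -0.09]
contact_force: [0.1, -0.4, -1.2]
opening: 0.423
```

```bash
python3 go.py 486 -309 186 -0.09
python3 - <<'E'
from h import *
for n,(a,b,c,d) in(("scene",(130,270,60,220)),):
    f=imaging.grab_frame(n);save(cv2.resize(f["image"][a:b,c:d],None,fx=4.,fy=4.),f"pics/carry2{n}.png")
E
```

```text
t 15.975 pos [ 486.4 -302.3  220.9] rot [-3.141e+00  1.000e-03 -9.000e-02] F [ 0.1 -0.4 -1.2] open 0.423
translation cm [0.02 0.68 3.49] rot [-0.001  0.001  0.   ] rows>=1
```

View pics/carry2scene.png

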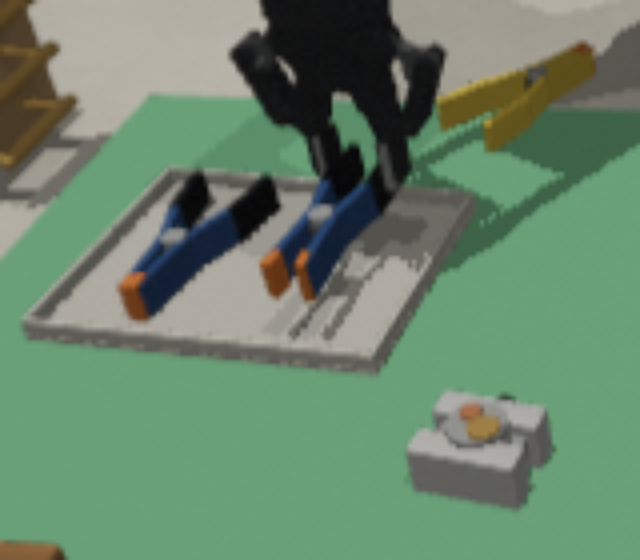

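The second clip is level over the inner part of the white tray, well clear of the first.

Call:
step_arm(
  deltas=[
    {"translation": [0, 0.8, 1], "rot": [0, 0, 0]},
    {"translation": [0, 0.8, 2], "rot": [0, 0, 0]},
    {"translation": [0, 0.8, 2.6], "rot": [0, 0, 0]},
    {"translation": [0, 0.8, 3], "rot": [0, 0, 0]},
    {"translation": [0, 0.8, 3.2], "rot": [0, 0, 0]},
    {"translation": [0, 0.8, 3.2], "rot": [0, 0, 0]},
  ],
)

```text
clock: 16.77
eef_pos: [485.8, -311.1, 189.1]
tcp_rot: [-3.142, 0.0, -0.09]
contact_force: [0.5, -1.0, -1.2]
opening: 0.422
```

Call:
step_arm(
  deltas=[
    {"translation": [0, 0, 0.1], "rot": [0, 0, 0]},
    {"translation": [0, 0, 0.2], "rot": [0, 0, 0]},
    {"translation": [0, 0, 0.2], "rot": [0, 0, 0]},
  ],
)

```text
clock: 17.15
eef_pos: [485.8, -311.2, 187.2]
tcp_rot: [3.141, -0.0, -0.09]
contact_force: [-0.2, -0.7, -1.0]
opening: 0.42
```

Call:
step_arm(
  deltas=[
    {"translation": [0, 0, 0.1], "rot": [0, 0, 0]},
    {"translation": [0, 0, 0.2], "rot": [0, 0, 0]},
    {"translation": [0, 0, 0.2], "rot": [0, 0, 0]},
  ],
)

```text
clock: 17.52
eef_pos: [485.8, -311.2, 186.8]
tcp_rot: [3.141, -0.0, -0.09]
contact_force: [-6.5, 2.9, 21.0]
opening: 0.422
```

Call:
step_arm(
  deltas=[
    {"translation": [0, 0, 0.1], "rot": [0, 0, 0]},
    {"translation": [0, 0, 0.1], "rot": [0, 0, 0]},
    {"translation": [0, 0, 0.1], "rot": [0, 0, 0]},
  ],
)

```text
clock: 17.9
eef_pos: [485.8, -311.2, 186.8]
tcp_rot: [3.141, -0.001, -0.09]
contact_force: [-9.5, 4.5, 31.5]
opening: 0.42
```

It is firmly down. I'll ease the load and release.

Call:
step_arm(
  deltas=[
    {"translation": [0, 0, -0.15], "rot": [0, 0, 0]},
    {"translation": [0, 0, -0.22], "rot": [0, 0, 0]},
    {"translation": [0, 0, -0.22], "rot": [0, 0, 0]},
  ],
)

```text
clock: 18.27
eef_pos: [485.8, -311.2, 187.0]
tcp_rot: [3.141, -0.0, -0.09]
contact_force: [-1.5, 1.5, 10.5]
opening: 0.423
```

Call:
step_arm(
  deltas=[
    {"translation": [0, 0, 0], "rot": [0, 0, 0]},
    {"translation": [0, 0, 0], "rot": [0, 0, 0]},
    {"translation": [0, 0, 0], "rot": [0, 0, 0]},
    {"translation": [0, 0, 0], "rot": [0, 0, 0]},
  ],
  grip=45,
)

```text
clock: 18.77
eef_pos: [485.7, -311.1, 186.2]
tcp_rot: [-3.142, 0.0, -0.09]
contact_force: [-0.5, -0.0, 0.1]
opening: 0.825
```

Call:
step_arm(
  deltas=[
    {"translation": [0, 0, -1], "rot": [0, 0, 0]},
    {"translation": [0, 0, -3], "rot": [0, 0, 0]},
    {"translation": [0, 0, -6], "rot": [0, 0, 0]},
    {"translation": [0, 0, -7.5], "rot": [0, 0, 0]},
    {"translation": [0, 0, -7.5], "rot": [0, 0, 0]},
  ],
)

```text
clock: 19.4
eef_pos: [486.1, -311.3, 262.5]
tcp_rot: [3.14, -0.002, -0.09]
contact_force: [-0.2, 0.2, 0.4]
opening: 0.824
```

```bash
python3 go.py 451 102.5 262 0.223
python3 - <<'E'
from h import *
for n,(a,b,c,d) in(("scene",(130,270,60,220)),):
    f=imaging.grab_frame(n);save(cv2.resize(f["image"][a:b,c:d],None,fx=4.,fy=4.),f"pics/put2{n}.png")
E
```

```text
t 19.4 pos [ 486.1 -311.3  262.5] rot [ 3.14e+00 -2.00e-03 -9.00e-02] F [-0.2  0.2  0.4] open 0.824
translation cm [-7.22e+00 -4.09e+01 -1.00e-02] rot [ 0.001 -0.002 -0.313] rows>=7
```

View pics/put2scene.png

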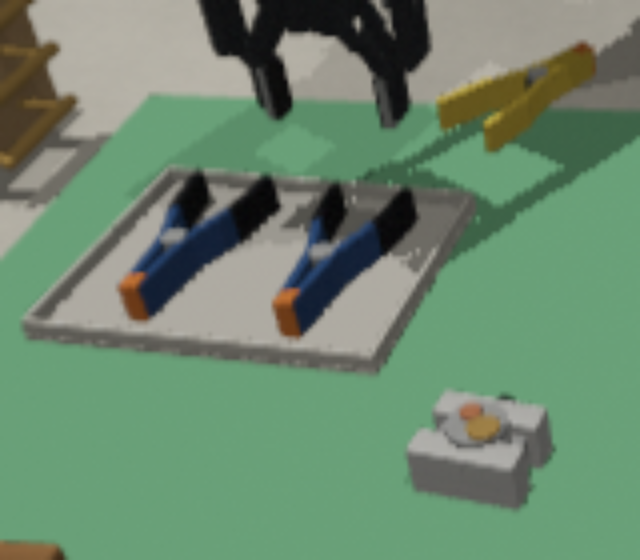

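Both clips lie flat and shut in the white tray. Now the third clip, at (451,102).

Call:
step_arm(
  deltas=[
    {"translation": [-0.9, -5.1, 0], "rot": [0, 0, -0.04]},
    {"translation": [-1.8, -10.2, 0], "rot": [0, 0, -0.08]},
    {"translation": [-2.7, -15.3, 0], "rot": [0, 0, -0.12]},
    {"translation": [-3.6, -20.4, 0], "rot": [0, 0, -0.16]},
    {"translation": [-4.5, -25.5, 0], "rot": [0, 0, -0.2]},
    {"translation": [-5.4, -30.6, 0], "rot": [0, 0, -0.24]},
    {"translation": [-6.3, -36, 0], "rot": [0, 0, -0.28]},
    {"translation": [-7.2, -40.9, 0], "rot": [0, 0, -0.313]},
  ],
  grip=0,
)

```text
clock: 20.45
eef_pos: [450.1, 104.4, 260.4]
tcp_rot: [-3.142, 0.001, 0.224]
contact_force: [1.1, -0.2, 0.7]
opening: 1.0
```

Call:
step_arm(
  deltas=[
    {"translation": [0, 0, 0], "rot": [0, 0, 0]},
    {"translation": [0, 0, 0], "rot": [0, 0, 0]},
  ],
)

```text
clock: 20.7
eef_pos: [450.4, 102.5, 260.6]
tcp_rot: [3.141, 0.002, 0.224]
contact_force: [-0.1, -0.8, -0.0]
opening: 1.003
```

```bash
python3 go.py 451 102.5 180 0.223
python3 - <<'E'
from h import *
for n,(a,b,c,d) in(("scene",(130,270,220,380)),):
    f=imaging.grab_frame(n);save(cv2.resize(f["image"][a:b,c:d],None,fx=4.,fy=4.),f"pics/pre3{n}.png")
E
```

```text
t 20.7 pos [450.4 102.5 260.6] rot [3.141e+00 2.000e-03 2.240e-01] F [-0.1 -0.8 -0. ] open 1.003
translation cm [0.07 0.01 8.06] rot [0.    0.002 0.001] rows>=2
```

View pics/pre3scene.png

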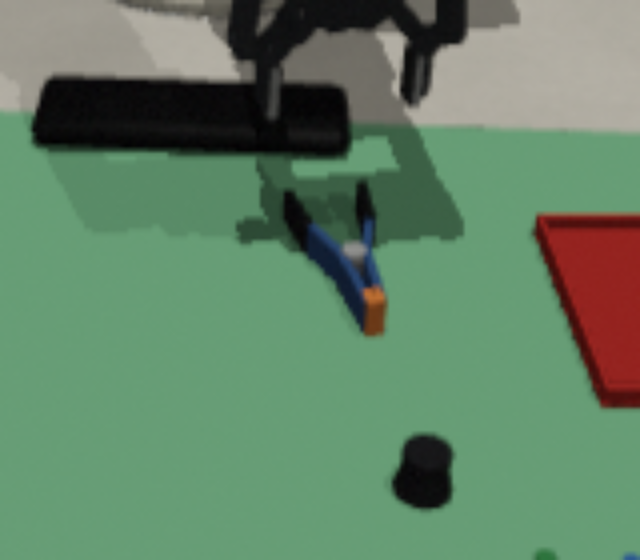

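The open gripper stands above the third clip's handles, which are at crop (297,210) and (363,200). Down and squeeze with 20 N.

Call:
step_arm(
  deltas=[
    {"translation": [0.1, 0, 2], "rot": [0, 0, 0]},
    {"translation": [0.1, 0, 4.5], "rot": [0, 0, 0]},
    {"translation": [0.1, 0, 6.5], "rot": [0, 0, 0]},
    {"translation": [0.1, 0, 7.6], "rot": [0, 0, 0]},
    {"translation": [0.1, 0, 8.1], "rot": [0, 0, 0]},
    {"translation": [0.1, 0, 8.1], "rot": [0, 0, 0]},
  ],
)

```text
clock: 21.5
eef_pos: [452.0, 102.6, 180.4]
tcp_rot: [3.142, 0.0, 0.222]
contact_force: [-0.2, -0.3, -0.5]
opening: 1.001
```

Call:
step_arm(
  deltas=[
    {"translation": [0, 0, 0], "rot": [0, 0, 0]},
    {"translation": [0, 0, 0], "rot": [0, 0, 0]},
    {"translation": [0, 0, 0], "rot": [0, 0, 0]},
    {"translation": [0, 0, 0], "rot": [0, 0, 0]},
    {"translation": [0, 0, 0], "rot": [0, 0, 0]},
    {"translation": [0, 0, 0], "rot": [0, 0, 0]},
    {"translation": [0, 0, 0], "rot": [0, 0, 0]},
    {"translation": [0, 0, 0], "rot": [0, 0, 0]},
  ],
  grip=255,
  squeeze=20,
)

```text
clock: 22.5
eef_pos: [452.0, 103.4, 181.6]
tcp_rot: [-3.141, -0.001, 0.222]
contact_force: [-4.7, 2.8, 18.0]
opening: 0.309
```

Opening 0.309 is about 26 mm, so it is at the stop and worn; it goes to the red tray. Lifting.

Call:
step_arm(
  deltas=[
    {"translation": [0, 0, -0.1], "rot": [0, 0, 0]},
    {"translation": [0, 0, -0.1], "rot": [0, 0, 0]},
    {"translation": [0, 0, -0.2], "rot": [0, 0, 0]},
    {"translation": [0, 0, -0.2], "rot": [0, 0, 0]},
  ],
  squeeze=28,
)

```text
clock: 23.0
eef_pos: [451.8, 102.9, 182.3]
tcp_rot: [3.142, 0.0, 0.223]
contact_force: [-0.6, -0.2, -0.8]
opening: 0.302
```

Call:
step_arm(
  deltas=[
    {"translation": [0, 0, -0.2], "rot": [0, 0, 0]},
    {"translation": [0, 0, -0.5], "rot": [0, 0, 0]},
    {"translation": [0, 0, -1.2], "rot": [0, 0, 0]},
    {"translation": [0, 0, -2.2], "rot": [0, 0, 0]},
    {"translation": [0, 0, -3.2], "rot": [0, 0, 0]},
    {"translation": [0, 0, -3.8], "rot": [0, 0, 0]},
    {"translation": [0, 0, -4], "rot": [0, 0, 0]},
    {"translation": [0, 0, -4], "rot": [0, 0, 0]},
  ],
)

```text
clock: 24.0
eef_pos: [451.8, 102.9, 222.4]
tcp_rot: [-3.142, -0.0, 0.223]
contact_force: [0.1, -0.6, -1.7]
opening: 0.301
```

```bash
python3 go.py 475.6 360.5 222 0.08
python3 - <<'E'
from h import *
for n,(a,b,c,d) in(("scene",(130,270,220,380)),):
    f=imaging.grab_frame(n);save(cv2.resize(f["image"][a:b,c:d],None,fx=4.,fy=4.),f"pics/lift3{n}.png")
E
```

```text
t 24.0 pos [451.8 102.9 222.4] rot [-3.142 -0.     0.223] F [ 0.1 -0.6 -1.7] open 0.301
translation cm [  8.01 -24.6    0.04] rot [-0.    -0.     0.143] rows>=5
```

View pics/lift3scene.png

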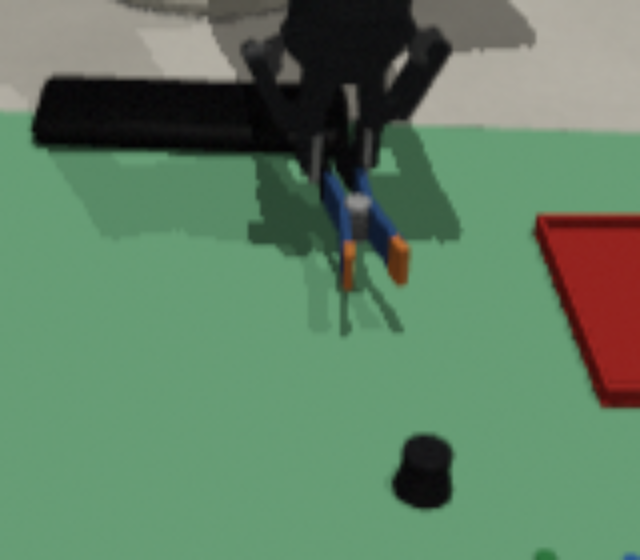

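The worn clip is held level and wide open, and its path is clear of the loupe. Next I carry it to the red tray.

Call:
step_arm(
  deltas=[
    {"translation": [0.6, -2, 0], "rot": [0, 0, 0.02]},
    {"translation": [2, -6, 0], "rot": [0, 0, 0.05]},
    {"translation": [3.5, -10.7, 0], "rot": [0, 0, 0.08]},
    {"translation": [5, -15.4, 0], "rot": [0, 0, 0.11]},
    {"translation": [6.4, -19.7, 0], "rot": [0, 0, 0.13]},
    {"translation": [7.4, -22.8, 0], "rot": [0, 0, 0.143]},
    {"translation": [8, -24.6, 0], "rot": [0, 0, 0.143]},
    {"translation": [8, -24.6, 0], "rot": [0, 0, 0.143]},
  ],
)

```text
clock: 25.05
eef_pos: [475.4, 361.1, 221.9]
tcp_rot: [3.141, 0.0, 0.081]
contact_force: [0.5, -0.6, -1.7]
opening: 0.297
```

Call:
step_arm(
  deltas=[
    {"translation": [0, 0, 0], "rot": [0, 0, 0]},
    {"translation": [0, 0, 0], "rot": [0, 0, 0]},
  ],
)

```text
clock: 25.3
eef_pos: [475.5, 359.4, 222.2]
tcp_rot: [3.141, 0.001, 0.079]
contact_force: [-0.5, 0.1, -0.7]
opening: 0.301
```

```bash
python3 go.py 475.6 360.5 186 0.08
python3 - <<'E'
from h import *
for n,(a,b,c,d) in(("scene",(130,270,320,480)),):
    f=imaging.grab_frame(n);save(cv2.resize(f["image"][a:b,c:d],None,fx=4.,fy=4.),f"pics/carry3{n}.png")
E
```

```text
t 25.3 pos [475.5 359.4 222.2] rot [3.141e+00 1.000e-03 7.900e-02] F [-0.5  0.1 -0.7] open 0.301
translation cm [ 0.02 -0.11  3.62] rot [ 0.     0.001 -0.001] rows>=1
```

View pics/carry3scene.png

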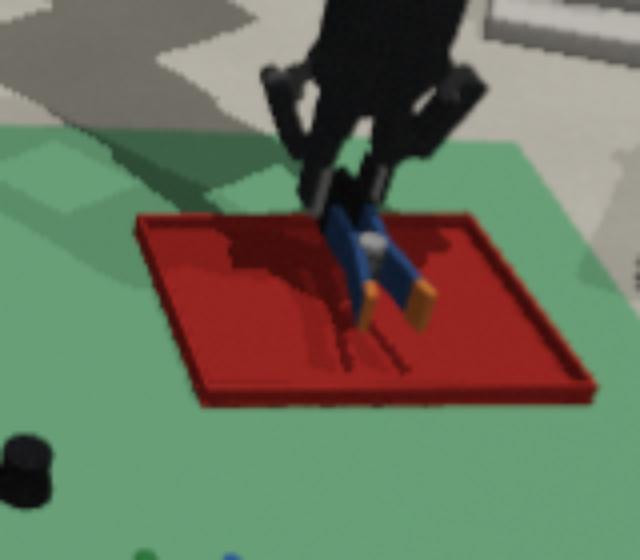

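The clip is over the middle of the red tray. I'll lower it.

Call:
step_arm(
  deltas=[
    {"translation": [0, 0, 1], "rot": [0, 0, 0]},
    {"translation": [0, 0, 2], "rot": [0, 0, 0]},
    {"translation": [0, 0, 2.7], "rot": [0, 0, 0]},
    {"translation": [0, 0, 3.1], "rot": [0, 0, 0]},
    {"translation": [0, 0, 3.4], "rot": [0, 0, 0]},
    {"translation": [0, 0, 3.4], "rot": [0, 0, 0]},
  ],
)

```text
clock: 26.1
eef_pos: [475.5, 360.5, 188.2]
tcp_rot: [3.141, 0.0, 0.08]
contact_force: [0.4, -0.3, -1.6]
opening: 0.3
```

Call:
step_arm(
  deltas=[
    {"translation": [0, 0, 0.1], "rot": [0, 0, 0]},
    {"translation": [0, 0, 0.2], "rot": [0, 0, 0]},
    {"translation": [0, 0, 0.2], "rot": [0, 0, 0]},
  ],
)

```text
clock: 26.48
eef_pos: [475.5, 360.5, 186.4]
tcp_rot: [-3.141, -0.0, 0.08]
contact_force: [0.1, 0.4, -1.7]
opening: 0.297
```

Call:
step_arm(
  deltas=[
    {"translation": [0, 0, 0.1], "rot": [0, 0, 0]},
    {"translation": [0, 0, 0.1], "rot": [0, 0, 0]},
    {"translation": [0, 0, 0.1], "rot": [0, 0, 0]},
  ],
)

```text
clock: 26.85
eef_pos: [475.6, 360.6, 186.0]
tcp_rot: [-3.141, -0.0, 0.08]
contact_force: [-2.9, -1.0, 6.0]
opening: 0.3
```

Contact at 6 N. Releasing.

Call:
step_arm(
  deltas=[
    {"translation": [0, 0, 0], "rot": [0, 0, 0]},
    {"translation": [0, 0, 0], "rot": [0, 0, 0]},
    {"translation": [0, 0, 0], "rot": [0, 0, 0]},
    {"translation": [0, 0, 0], "rot": [0, 0, 0]},
    {"translation": [0, 0, 0], "rot": [0, 0, 0]},
  ],
  grip=0,
)

```text
clock: 27.48
eef_pos: [475.5, 360.5, 185.3]
tcp_rot: [3.142, 0.0, 0.08]
contact_force: [-0.2, -0.4, -0.2]
opening: 1.002
```

Call:
step_arm(
  deltas=[
    {"translation": [0, 0, -1], "rot": [0, 0, 0]},
    {"translation": [0, 0, -3], "rot": [0, 0, 0]},
    {"translation": [0, 0, -6], "rot": [0, 0, 0]},
    {"translation": [0, 0, -10], "rot": [0, 0, 0]},
    {"translation": [0, 0, -14], "rot": [0, 0, 0]},
    {"translation": [-3, 0, -16], "rot": [0, 0, 0]},
    {"translation": [-6, 0, -16], "rot": [0, 0, 0]},
    {"translation": [-6, 0, -16], "rot": [0, 0, 0]},
  ],
)

```text
clock: 28.48
eef_pos: [414.1, 355.5, 347.1]
tcp_rot: [-3.141, -0.001, 0.081]
contact_force: [0.7, 0.1, 0.6]
opening: 0.998
```

```bash
python3 - <<'E'
from h import *
for n in("scene","top"):
    f=imaging.grab_frame(n);im=f["image"];save(im if n=="top" else cv2.resize(im[130:290,50:490],None,fx=1.8,fy=1.8),f"pics/end{n}.png")
    if n=="top":
        h=cv2.cvtColor(im,cv2.COLOR_RGB2HSV).astype(int)
        print(plane(f,[c[1] for c in comps(h[...,2]<55,20) if c[0]<120],26).round(0).tolist())
print(readout.sense()["contact_force"])
E
```

```text
[[799.0, 361.0, 26.0], [686.0, 145.0, 26.0], [665.0, -166.0, 26.0], [573.0, 706.0, 26.0], [554.0, 360.0, 26.0], [552.0, -407.0, 26.0], [489.0, -329.0, 26.0], [482.0, -429.0, 26.0], [483.0, 332.0, 26.0], [488.0, -285.0, 26.0], [481.0, -387.0, 26.0], [409.0, -613.0, 26.0], [361.0, 635.0, 26.0], [371.0, -610.0, 26.0], [96.0, 386.0, 26.0], [5.0, 440.0, 26.0], [11.0, 14.0, 26.0]]
[0.06820782 0.36816511 0.67720391]
```

View pics/endscene.png

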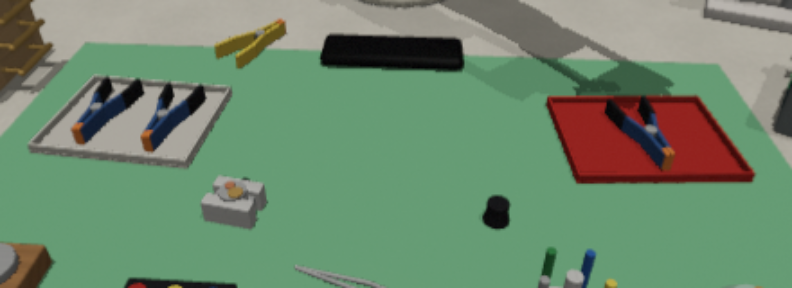

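View pics/endtop.png

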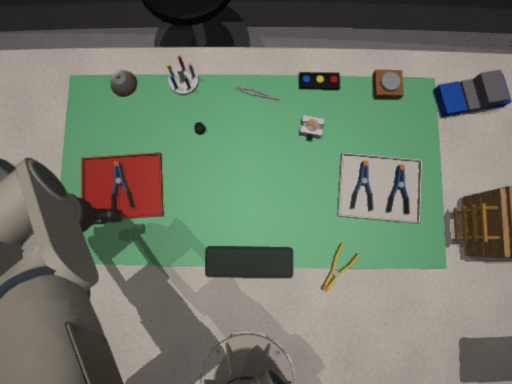

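The final views show two clips flat and shut in the white tray, at top pixels (362,187) and (400,190), and one in the red tray at (120,185). The loupe at (199,128) and the holder at (312,127) have not moved.

```bash
python3 -c "
from rig import ticket
print(ticket.sign_off())"
```

```text
the job is handed in; nothing more can be done
None
```

All three clips are in their trays and the job is handed in at about 28.5 s on the robot's clock.

- **Sorting:** With a 20 N squeeze, the right-hand and far clips held at about 50 mm, so both are sound and went into the white tray. The left-hand clip closed to its stop at about 26 mm, so it is worn and went into the red tray.
- **Carrying:** Each clip was carried by its squeezed handles with the jaws open, at about 40 mm height. I let go only after the force reading showed contact with the tray floor.
- **Last checks:** The final pictures show all three clips lying flat with jaws shut inside their trays. The loupe and the holder's knob measured within about 1 mm of their starting positions, and the gripper is clear of everything.
- **Not measured:** I judged bite force only from the squeeze response and tilt only from the pictures.
- **Off plan:** The second clip was pressed down with about 31 N before I eased off, under the 40 N limit, which covers only the arm and gripper body. No check failed or disagreed.

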